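# Set up the rib thicknesser

## Task

Get the rib thicknesser ready for the next violin rib: lift the wooden block off the top of the machine and lay it flat on the floor of the plywood offcut tray, beside the offcut that is there; turn the black depth knob until its pointer stands at the steel index marker on the edge of its dial; and turn the metal speed collar to 5, the mark with five studs. Leave the offcut, the bottle and the jar where they are.

Things in the scene. Friction and masses are not known exactly. Their poses are not given: they have to be found in the camera images.
- machine: Rib thicknesser, fixed to the bench: green housing 170 x 430 mm (x by y) with a flat top at 92 mm, on an aluminium bed 220 x 430 mm. Origin under the centre of its footprint; x away from the operator, y along its length, z up. On its top: depth knob at y = -118 mm, speed collar at y = +66 mm, both on x = 0; an upright grey motor (radius 42 mm, top 172 mm above the bench) at y = +180 mm.
- depth_knob (a joint): Turn of the depth knob about its vertical axis, rad, growing clockwise seen from above; at 0 its pointer points along the machine's +x. It has stiff friction and stays where it is left; stops at -0.9 and 3.4.
- knob_grip (a point): Point on the depth knob's axis, at the middle of its grip bar. The knob is black: a disc 72 mm across and 10 mm high on an aluminium dial 112 mm across, with a grip bar 66 mm long, 20 mm wide and 33 mm high across it, its top 17 mm above this point and the disc 16 mm below it. The point's x axis runs along the bar towards the pointer, z up.
- knob_tip (a point): Tip of the knob's pointer, a small arrow low down at one end of the grip bar, 54 mm from the knob's axis. It turns with the knob. A white line on the bar's top runs towards it.
- index: Steel index marker, a clip 18 x 14 x 12 mm with a pointed nose, fixed on the housing top at the edge of the dial, 60 to 78 mm from the knob's axis. Origin on the knob's axis at the housing top; its x axis points from the knob's axis to the marker.
- index_mark (a point): Point at the edge of the dial, 54 mm from the knob's axis, straight inward of the index marker's nose: where the knob's pointer tip has to stand.
- speed_collar (a joint): Turn of the speed collar about its vertical axis, rad, growing clockwise seen from above. It clicks into detents 0.524 rad apart: 0 is mark 1, 0.524 mark 2, 1.047 mark 3, 1.571 mark 4, 2.094 mark 5, 2.618 mark 6. About 0.3 N m carries it over a detent. Stops at -0.15 and 2.77.
- collar_grip (a point): Point on the speed collar's axis, 20 mm below its top. The collar is a round knurled aluminium sleeve 56 mm across and 48 mm high, standing on a steel flange 80 mm across whose top is 28 mm below this point; z up.
- collar_tip (a point): End of the collar's small dark pointer on the flange, 47 mm from the collar's axis. It turns with the collar; a black line on the collar's top runs towards it. The marks 1 to 6 are groups of one to six steel studs on the housing, 57 mm from the axis: mark 1 lies 75 degrees anticlockwise (seen from above) of the machine's +x direction, and each next mark 30 degrees clockwise of the one before.
- block: Loose wooden block 90 x 45 x 60 mm (its own x, y, z), about 0.16 kg, lying on the housing top between knob and collar. Origin at the centre of its underside, long side along x.
- block_center (a point): Centre of the wooden block.
- tray: Open plywood offcut tray, fixed, 250 x 160 mm (x by y), 45 mm high, walls and floor 6 mm thick. Origin under its centre. The free room is its +x half.
- offcut: Another wooden offcut, 50 x 75 x 38 mm (x, y, z), lying in the -x end of the tray. Origin at the centre of its underside.
- form: Small plywood violin form, fixed, about 235 x 140 mm, 37 mm high with two steel pins to 67 mm, standing on the side of the machine where the tray is not. Origin under its middle, long side along x. (Hand tools up to 45 mm high also lie on the bench, before and behind the machine.)
- bottle: White glue bottle, 60 mm across, 150 mm high, loose. Origin at the centre of its underside.
- jar: Amber jar, 72 mm across, 90 mm high, loose. Origin at the centre of its underside.
There are look-alikes about, which are no part of the job. What is shaped like the block but green is not meant.

How it is judged:
At the end, for the whole second after the job is handed in: The block lies still on the tray floor on a long face (centre inside the walls, under 42 mm above the bench); the knob's pointer tip is within 5 mm (about 5 degrees) of the index mark; the collar rests at mark 5 (within 0.13 rad of 2.094) (x of block_center in the frame of tray between -0.11 and 0.11 m and y of block_center in the frame of tray between -0.07 and 0.07 m and z of block_center in the frame of tray below 0.042 m and linear speed of block below 0.02 m/s and horizontal distance between knob_tip and index_mark below 0.005 m and value of joint speed_collar between 1.964 and 2.224 rad); the robot touches nothing.
It fails at once if the bottle or jar is moved by more than 30 mm (distance of any of bottle, jar from where it was at the start of the episode above 0.03 m).
It fails at once if the offcut in the tray is moved by more than 40 mm (distance of offcut from where it was at the start of the episode above 0.04 m).
It also fails if it takes over 72 s, if anything falls off the work surface, if the arm or the gripper's body presses on something with over 40 N, if the wrist force passes 120 N, or if a joint passes its speed limit or range.

## Robot

A 6-joint arm with a two-finger parallel gripper is mounted at the origin on the work surface. World frame = base frame: x ahead of the robot, y to its left, z up, the work surface at z = 0. Lengths are in m, angles in rad, forces in N, time in s.
With the tool pointing down it reaches from about 0.25 to 0.8 m from the base axis. Payload 3.9 kg.
Tool frame: the origin (TCP) lies between the finger pads; the fingertips stand arm.tcp_to_tips ahead of it and the grasp point (between the pads) lies 3 mm ahead of it (arm.tcp_to_tips is the distance from the TCP to the fingertips, in m); z points along the fingers, y is the line along which they close (so a half turn about z gives the same grasp; the last joint's range is limited). The gripper opens to 85 mm and grips with 20 to 120 N. Pads are 22 mm wide; open, the fingers measure 114 mm over their backs; the gripper's body (76 mm by 85 mm) begins 54 mm behind the grasp point. The pads swing forward as they close: fully open they stand 13 mm farther back than shut.
Start: joints at [1.279, 0.26, -0.138, 1.173, 0, 1.571], TCP at [0.151, 0.503, 0.232] pointing down, gripper open.
Joint ranges: [-2.78, 2.78], [-0.83, 1.72], [-1.28, 1.37], [-1.9, 2.12], [-1.57, 1.48], [-3.14, 3.14]. Speed limits (rad/s): [2.57, 2.57, 3.14, 3.14, 3.14, 3.14].

## Interface

Orientations are given as a unit quaternion [w, x, y, z].
In Python, from workcell import status, vision, workorder, arm gives the robot as it stands.
- The arm moves only by the tool apply_moves, never from a script. Its argument "motion" is a list of rows, each an object of numbers: "tx", "ty", "tz": the shift along the tool's x, y, z each as a share of 0.3 m, from -1 to 1; "rx", "ry", "rz": the turn, a rotation vector about the tool's x, y, z each as a share of 45 degrees, from -1 to 1. In form: [{"tx": .., "ty": .., "tz": .., "rx": .., "ry": .., "rz": ..}, ...]. A call has exactly 10 rows; each row is the pose to reach, as a shift and turn from the pose commanded when the call began, along the tool's axes at that moment; what a row does not reach only later rows make up. A row lasts 1/10 s, in which the tool goes at most 50 mm and 8.59 degrees, less where a joint would pass 70% of its speed; a pose out of reach is approached as far as the arm can. A call with a number of a shift or a turn outside -1 to 1 is refused whole. A call with a gripper value outside its range is refused whole. "grip" is the opening, from 0 (shut) to 1 (fully open), set as the call begins (left out, the last holds). The fingers move at their own pace and stop on an object; "newtons" is the grip in N (left out, the last holds). Time passes only in rows, so rows that repeat a pose let the fingers close, or fill a call up. It gives the time, the measured TCP pose, the force, the opening and the grip force at its end, in the units of the state.
- status.get_obs(): the state, without advancing time (a new reading comes with each control period).
- vision.snapshot(name): name is "scene" or "top" or "wrist"; returns a dict with "frame" (400x640x3 uint8, red, green, blue), "intrinsics" (3x3 intrinsics, pixels), "extrinsics" (4x4, takes a point from world to camera coordinates); the wrist camera has in their place "tool_from_camera" (4x4, takes a point from camera to tool coordinates, whose origin is the TCP and whose axes are the flange's). Camera axes: x right, y down, z forward; pixel columns grow to the right and rows downward; lengths in m; the calibration is good to about 2 mm. A picture is of the moment at which its call begins: read the wrist's pose just before it. There is no depth.
- workorder.sign_off(): hands the job in; it is judged then, once.
The state is a dict: "t": time; "qpos": joint angles; "joint_vel": joint speeds; "joint_efforts": joint torques, N m; "ee_pos": TCP position; "tcp_rot": TCP orientation; "ft_force": force on the tool from outside, world axes, zero at the start; "ft_torque": the same for the moment, N m; "gripper_width": finger opening in m; "finger_force": force on a finger pad.
Only numpy, scipy, OpenCV 4.12 (cv2) and the standard library are available. Lean on these libraries where they do the work, as an engineer would, in place of code of your own. Each camera call takes 0.05 s, during which the arm holds its last target. There are 200 camera calls.

## Working session

There is one attempt and no reset: what is moved stays moved. The work goes in short steps, Python scripts to look and compute and a tool call to move; the robot and the scene stay as the last step left them, time stands still between calls to the robot, and variables do not carry over. Pictures are saved under pics/ and viewed, at most 10 in all, crops included, and the job is handed in when it is done.

Besides the shell and the picture viewer there is one more tool, called after "Emit:" in YAML: its name, and indented under it one key for each argument. apply_moves: Moves the arm, as the interface text tells. Its arguments: {"type":"object","properties":{"motion":{"type":"array"},"grip":{"type":"number"},"newtons":{"type":"number"}},"required":["motion"]}

```bash
ls; mkdir -p pics; cat > h.py <<'E'
import numpy as np, cv2
from workcell import status, vision, workorder, arm
from scipy.spatial.transform import Rotation as R
def snap(n):
    s=vision.snapshot(n); return s
def P(s,obs=None):
    K=np.array(s["intrinsics"])
    if "extrinsics" in s: E=np.array(s["extrinsics"])
    else:
        T=np.eye(4); q=obs["tcp_rot"]; T[:3,:3]=R.from_quat([q[1],q[2],q[3],q[0]]).as_matrix(); T[:3,3]=obs["ee_pos"]
        E=np.linalg.inv(T@np.array(s["tool_from_camera"]))
    return K,E
def ray(K,E,uv,z):
    C=np.linalg.inv(E); d=C[:3,:3]@np.linalg.inv(K)@np.array([uv[0],uv[1],1.]); o=C[:3,3]
    return o+d*(z-o[2])/d[2]
def proj(K,E,p):
    c=E@np.append(p,1); u=K@c[:3]; return u[:2]/u[2]
def save(n,im,crop=None,k=1):
    if crop: im=im[crop[1]:crop[3],crop[0]:crop[2]]
    cv2.imwrite(n,cv2.resize(im[...,::-1],None,fx=k,fy=k,interpolation=cv2.INTER_CUBIC))
E
python3 - <<'E'
from h import *
o=status.get_obs(); print(o, arm.tcp_to_tips)
for n in ("top","scene"):
    s=snap(n); save(f"pics/{n}0.png",s["frame"],None,1.25); np.savez(f"{n}0.npz",f=s["frame"],K=s["intrinsics"],E=s["extrinsics"]); print(n,np.linalg.inv(s["extrinsics"])[:3,3])
E
```

```text
pics
{'t': 0.0, 'qpos': array([ 1.27903339e+00,  2.60691100e-01, -1.39349150e-01,  1.17272304e+00,
       -3.17498174e-05,  1.57079496e+00]), 'joint_vel': array([ 1.36266809e-03,  6.33568220e-04, -4.72002966e-04, -4.50967405e-05,
        3.59088650e-04, -3.58492148e-04]), 'joint_efforts': array([ 2.73968508e-03, -4.05678105e+01,  2.53924191e+01,  1.88626698e-02,
       -2.43556445e-05,  5.84358503e-06]), 'ee_pos': array([0.15082613, 0.50215982, 0.23106874]), 'tcp_rot': array([-1.27257460e-04,  1.45363830e-01,  9.89377779e-01, -9.75340519e-04]), 'ft_force': array([ 1.19561857, -0.24133729, -1.29013339]), 'ft_torque': array([-0.01287945, -0.03257365, -0.04826403]), 'finger_force': 0.0, 'gripper_width': 0.08581817920606492} 0.022
top [0.39979053 0.00461793 1.38502666]
scene [1.21128427 0.01288899 0.7823104 ]
```

View pics/top0.png

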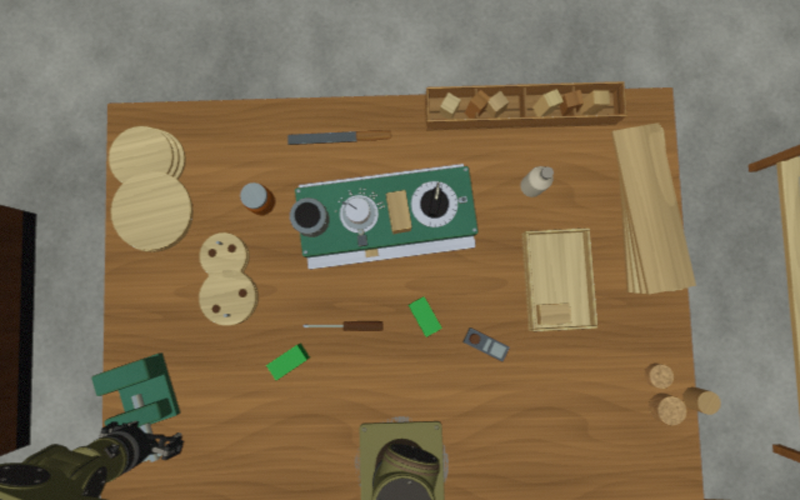

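View pics/scene0.png

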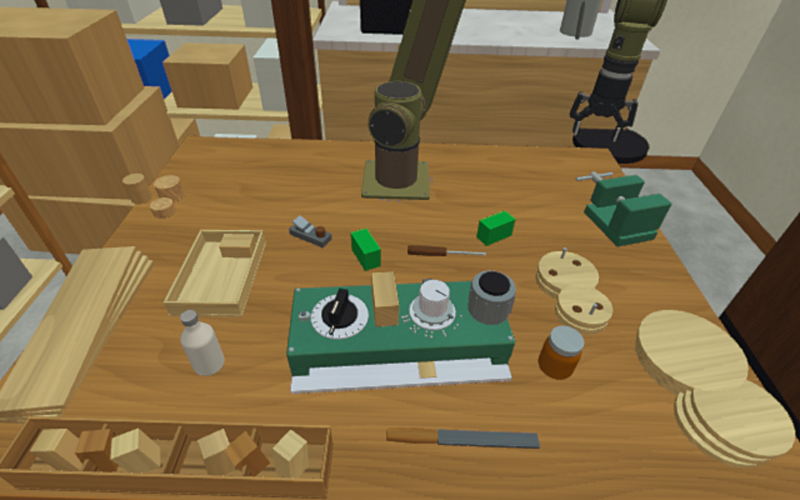

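Top view (1.25x): machine at (388,215), knob (435,204), collar (358,212), wood block (399,211), tray (560,278) with offcut at (552,314), bottle (538,180), jar (257,198). The green bricks at (425,316) and (288,362) are look-alikes. The wood one on the housing top, between knob and collar, fits the block. A crop will confirm it.

```bash
python3 - <<'E'
from h import *
a=np.load("top0.npz"); b=np.load("scene0.npz")
ca=cv2.resize(a['f'][125:215,225:390],(800,436),interpolation=cv2.INTER_CUBIC)
save("pics/ca.png",ca)
# machine green housing corners (top), tray colour
K,E=a['K'],a['E']
hsv=cv2.cvtColor(a['f'],cv2.COLOR_RGB2HSV)
m=cv2.inRange(hsv,(60,80,40),(90,255,160)); m[:, :230]=0; m[:,390:]=0; m[220:]=0
m=cv2.morphologyEx(m,cv2.MORPH_CLOSE,np.ones((25,25)))
c=max(cv2.findContours(m,0,2)[0],key=cv2.contourArea); r=cv2.minAreaRect(c); bx=cv2.boxPoints(r); print(r)
for p in bx: print(p,ray(K,E,p,.092))
for nm,p,z in [("block top",(399/1.25,207/1.25),.152),("knob",(434.5/1.25,204/1.25),.1),("collar",(358/1.25,211/1.25),.14)]: print(nm,ray(K,E,p,z))
# tray rim corners guess
for p in [(526,231),(590,229),(596,327),(529,329)]: print("tray",ray(K,E,np.array(p)/1.25,.045))
E
```

```text
((308.3233642578125, 168.97955322265625), (54.88292694091797, 140.3330078125), 82.56858825683594)
[235.19698 150.84387] [0.68326022 0.24001451 0.092     ]
[374.35126 132.6933 ] [ 0.7277413  -0.18508329  0.092     ]
[381.44977 187.11523] [ 0.55993856 -0.19989855  0.092     ]
[242.29547 205.26581] [0.51665577 0.22071229 0.092     ]
block top [ 0.62011833 -0.01302673  0.152     ]
knob [ 0.63435378 -0.09956586  0.1       ]
collar [0.61547592 0.08270306 0.14      ]
tray [ 0.56962753 -0.3308478   0.045     ]
tray [ 0.57021089 -0.49154156  0.045     ]
tray [ 0.32626618 -0.49202613  0.045     ]
tray [ 0.32604091 -0.32638744  0.045     ]
```

View pics/ca.png

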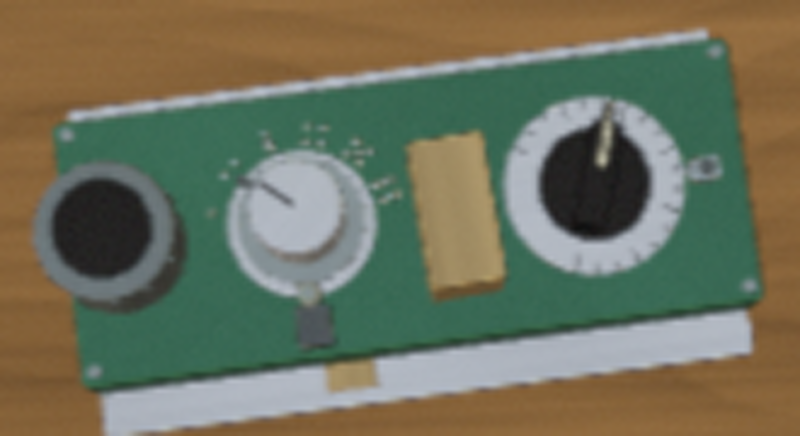

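The crop shows the wood block at (455,215) between collar and knob. That is the one meant, because the other bricks are green. The knob pointer is up at about (610,105), and the steel index clip is at (705,168). The dark clip at (315,325) belongs to the collar side, so it is a look-alike. The collar pointer at (237,180) stands by the two-stud mark, and the five studs are at (358,150). The machine centre is about (0.622,0.019) with a yaw of about 6°.

```bash
cat >> h.py <<'E'
def go(*targets):
    """targets (x,y,z,yaw_y deg): shares from measured pose, straight down tool"""
    o=status.get_obs(); q=o["tcp_rot"]; R0=R.from_quat([q[1],q[2],q[3],q[0]]); p=o["ee_pos"]
    y=R0.as_matrix()[:,1]; print("at",np.round(p,4),"yaw",round(np.degrees(np.arctan2(y[1],y[0])),1),"q6",round(o["qpos"][5],2),"w",round(o["gripper_width"],4),"t",round(o["t"],2))
    for x,yy,z,w in targets:
        w=np.radians(w); c,s=np.cos(w),np.sin(w)
        Rt=R.from_matrix(np.array([[-s,c,0],[c,s,0],[0,0,-1.]]).T.T)
        Rt=R.from_matrix(np.column_stack([[-s,c,0],[c,s,0],[0,0,-1.]]))
        print(np.round(R0.inv().apply(np.array([x,yy,z])-p)/.3,3),np.round((R0.inv()*Rt).as_rotvec()/(np.pi/4),3))
E
python3 - <<'E'
from h import *
go((.25,.4,.31,80),(.35,.28,.33,85),(.62,-.013,.33,96))
E
```

```text
at [0.1508 0.5022 0.2311] yaw 73.3 q6 1.57 w 0.0852 t 0.1
[-0.415 -0.232 -0.262] [-0.002 -0.    -0.149]
[-0.849 -0.519 -0.329] [-0.002 -0.    -0.26 ]
[-1.992 -1.196 -0.327] [-0.002 -0.    -0.505]
```

Emit:
apply_moves:
  motion:
    - {"tz":-0.16}
    - {"tx":-0.15,"ty":-0.09,"tz":-0.25,"rz":-0.05}
    - {"tx":-0.28,"ty":-0.17,"tz":-0.33,"rz":-0.1}
    - {"tx":-0.4,"ty":-0.25,"tz":-0.33,"rz":-0.15}
    - {"tx":-0.52,"ty":-0.32,"tz":-0.33,"rz":-0.2}
    - {"tx":-0.64,"ty":-0.39,"tz":-0.33,"rz":-0.25}
    - {"tx":-0.76,"ty":-0.46,"tz":-0.33,"rz":-0.25}
    - {"tx":-0.88,"ty":-0.53,"tz":-0.33,"rz":-0.25}
    - {"tx":-1,"ty":-0.6,"tz":-0.33,"rz":-0.25}
    - {"tx":-1,"ty":-0.6,"tz":-0.33,"rz":-0.25}

```text
schema error: expected keys tx, ty, tz, rx, ry, rz
```

```bash
python3 -c "
from h import *
go((.62,-.013,.33,96))"
```

```text
at [0.1508 0.5022 0.2311] yaw 73.3 q6 1.57 w 0.0852 t 0.1
[-1.992 -1.196 -0.327] [-0.002 -0.    -0.505]
```

Emit:
apply_moves:
  motion:
    - {"tx":0,"ty":0,"tz":-0.16,"rx":0,"ry":0,"rz":0}
    - {"tx":-0.15,"ty":-0.09,"tz":-0.25,"rx":0,"ry":0,"rz":-0.05}
    - {"tx":-0.28,"ty":-0.17,"tz":-0.33,"rx":0,"ry":0,"rz":-0.1}
    - {"tx":-0.4,"ty":-0.25,"tz":-0.33,"rx":0,"ry":0,"rz":-0.15}
    - {"tx":-0.52,"ty":-0.32,"tz":-0.33,"rx":0,"ry":0,"rz":-0.2}
    - {"tx":-0.64,"ty":-0.39,"tz":-0.33,"rx":0,"ry":0,"rz":-0.25}
    - {"tx":-0.76,"ty":-0.46,"tz":-0.33,"rx":0,"ry":0,"rz":-0.25}
    - {"tx":-0.88,"ty":-0.53,"tz":-0.33,"rx":0,"ry":0,"rz":-0.25}
    - {"tx":-1,"ty":-0.6,"tz":-0.33,"rx":0,"ry":0,"rz":-0.25}
    - {"tx":-1,"ty":-0.6,"tz":-0.33,"rx":0,"ry":0,"rz":-0.25}

```text
t: 1.1
ee_pos: [0.389, 0.2409, 0.3304]
tcp_rot: [0.0, 0.051, 0.999, -0.001]
ft_force: [-0.5, 0.6, 0.1]
gripper_width: 0.0858
finger_force: 0.0
```

```bash
python3 -c "
from h import *
go((.62,-.013,.33,96))"
```

```text
at [0.389  0.2409 0.3304] yaw 84.1 q6 0.66 w 0.0858 t 1.1
[-0.852 -0.763  0.003] [-0.002  0.001 -0.263]
```

Emit:
apply_moves:
  motion:
    - {"tx":-0.11,"ty":-0.1,"tz":0,"rx":0,"ry":0,"rz":-0.05}
    - {"tx":-0.22,"ty":-0.2,"tz":0,"rx":0,"ry":0,"rz":-0.1}
    - {"tx":-0.33,"ty":-0.3,"tz":0,"rx":0,"ry":0,"rz":-0.15}
    - {"tx":-0.44,"ty":-0.4,"tz":0,"rx":0,"ry":0,"rz":-0.2}
    - {"tx":-0.55,"ty":-0.5,"tz":0,"rx":0,"ry":0,"rz":-0.263}
    - {"tx":-0.66,"ty":-0.6,"tz":0,"rx":0,"ry":0,"rz":-0.263}
    - {"tx":-0.77,"ty":-0.69,"tz":0,"rx":0,"ry":0,"rz":-0.263}
    - {"tx":-0.85,"ty":-0.76,"tz":0,"rx":0,"ry":0,"rz":-0.263}
    - {"tx":-0.85,"ty":-0.76,"tz":0,"rx":0,"ry":0,"rz":-0.263}
    - {"tx":-0.85,"ty":-0.76,"tz":0,"rx":0,"ry":0,"rz":-0.263}

```text
t: 2.1
ee_pos: [0.6185, -0.0067, 0.3298]
tcp_rot: [-0.001, -0.055, 0.998, 0.0]
ft_force: [0.1, -0.4, -0.5]
gripper_width: 0.0855
finger_force: 0.0
```

```bash
python3 - <<'E'
from h import *
o=status.get_obs(); s=snap("wrist"); K,E=P(s,o); np.savez("w1.npz",f=s["frame"],K=K,E=E)
save("pics/w1.png",s["frame"],None,1.25)
print(np.linalg.inv(E)); go((.62,-.013,.132,96))
for p in [(.62,-.013,.152),(.6342,-.0984,.1),(.615,.0845,.14)]: print(proj(K,E,p)*1.25)
E
```

```text
[[-1.11434833e-01  9.59026874e-01  2.60479812e-01  5.53303921e-01]
 [ 9.93771698e-01  1.07459725e-01  2.94994782e-02 -1.51830268e-02]
 [ 2.99703402e-04  2.62144734e-01 -9.65028522e-01  4.71433632e-01]
 [ 0.00000000e+00  0.00000000e+00  0.00000000e+00  1.00000000e+00]]
at [ 0.618  -0.0062  0.3304] yaw 96.4 q6 -0.12 w 0.0855 t 2.15
[-0.005 -0.024  0.661] [ 0.001 -0.002  0.009]
[398.19232928 227.62274633]
[319.60897714 222.01581703]
[497.93426259 231.01916413]
```

View pics/w1.png

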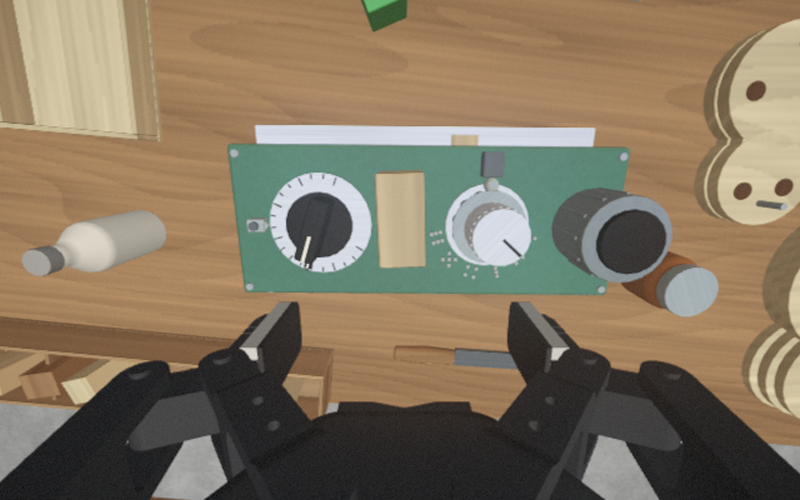

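Wrist view (1.25x): block top spans (376–426, 172–268), knob dial is centred at (320,222) with its white line at (306,252), the index clip is at (257,226), collar top is at (502,238), and the fingers are clear.

```bash
python3 - <<'E'
from h import *
a=np.load("w1.npz"); f,K,E=a['f'],a['K'],a['E']; hsv=cv2.cvtColor(f,cv2.COLOR_RGB2HSV)
def big(m,x0,y0,x1,y1,n=1):
    k=np.zeros_like(m); k[y0:y1,x0:x1]=m[y0:y1,x0:x1]
    return sorted(cv2.findContours(k,0,2)[0],key=cv2.contourArea)[-n:]
def box(c,z):
    b=cv2.boxPoints(cv2.minAreaRect(c)); w=np.array([ray(K,E,p,z)[:2] for p in b]); 
    e=[(round(np.linalg.norm(w[i]-w[i-1]),4),round(np.degrees(np.arctan2(*(w[i]-w[i-1])[::-1])),1)) for i in (1,2)]
    print(np.round(w.mean(0),4),e)
c=big(cv2.inRange(hsv,(10,50,80),(28,200,255)),290,125,350,225)[0]; print("block"); box(c,.152)
g=cv2.inRange(hsv,(55,70,40),(95,255,170)); k=np.zeros_like(g); k[105:245,175:520]=g[105:245,175:520]
pts=cv2.findNonZero(k); hc=[]
p=pts[:,0].astype(float)
for sx,sy in ((-1,-1),(1,-1),(1,1),(-1,1)):
    hc.append(p[np.argmax(p@np.array([sx,sy]))])
w=np.array([ray(K,E,q,.092)[:2] for q in hc]); print("housing",np.array(hc),np.round(w,4),w.mean(0))
# dial
c=big(cv2.inRange(hsv,(0,0,140),(179,45,255)),212,135,300,220)[0]
el=cv2.fitEllipse(cv2.convexHull(c)); d=ray(K,E,el[0],.095); print("dial",el,d)
# index clip: nongreen within roi
m=cv2.inRange(hsv,(0,0,0),(179,60,255)); c=big(m,193,168,215,192)[0]; M=cv2.moments(c); q=(M['m10']/M['m00'],M['m01']/M['m00']); i=ray(K,E,q,.100); print("index",q,cv2.boundingRect(c),i,np.degrees(np.arctan2(*(i-d)[1::-1])),np.linalg.norm((i-d)[:2]))
# white line on the bar
m=cv2.inRange(hsv,(0,0,150),(40,90,255)); m2=cv2.bitwise_and(m,m); 
save("pics/w1c.png",f,(185,125,305,225),6)
E
```

```text
block
[ 0.6127 -0.0113] [(np.float64(0.0436), np.float64(99.1)), (np.float64(0.0912), np.float64(10.0))]
housing [[184. 116.]
 [501. 119.]
 [481. 235.]
 [197. 232.]] [[ 0.5642 -0.1977]
 [ 0.5215  0.2172]
 [ 0.6849  0.2337]
 [ 0.7267 -0.1819]] [0.62430539 0.01782076]
dial ((255.48304748535156, 177.53050231933594), (78.6702880859375, 84.82486724853516), 113.96409606933594) [ 0.63520514 -0.0998057   0.095     ]
index (205.364406779661, 179.5593220338983) (197, 174, 18, 12) [ 0.64454571 -0.16649992  0.1       ] -82.02753929143907 0.06734511298566515
```

View pics/w1c.png

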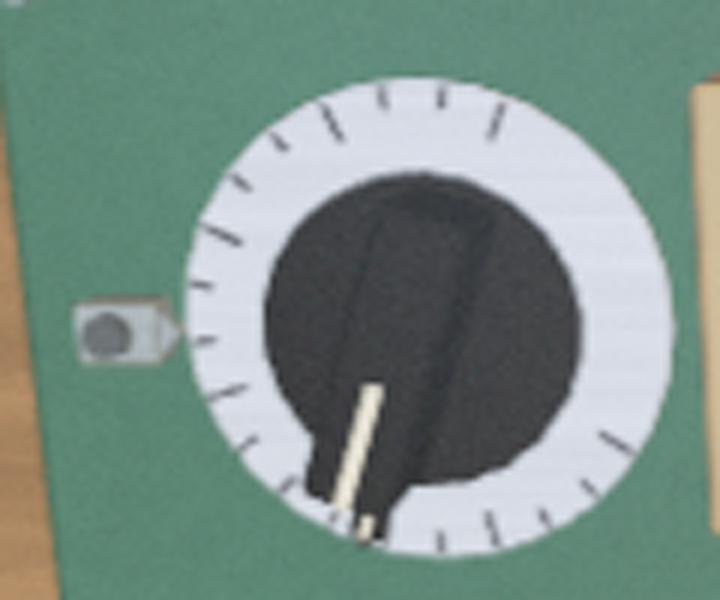

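The crop shows the white line from (373,387) to (343,505), the pointer tip near (370,535), and the index nose at (182,331).

```bash
python3 - <<'E'
from h import *
a=np.load("w1.npz"); K,E=a['K'],a['E']
T=lambda x,y:(185+(x+.5)/6-.5,125+(y+.5)/6-.5)
ang=lambda v:np.degrees(np.arctan2(v[1],v[0]))
d=np.array([.6352,-.0998])
p,q=ray(K,E,T(373,387),.139)[:2],ray(K,E,T(343,505),.139)[:2]; print("line",p,q,ang(q-p),ang(q-d),np.linalg.norm(q-d))
for z in (.098,.106): t=ray(K,E,T(370,537),z)[:2]; print("tip",t,ang(t-d),np.linalg.norm(t-d))
n=ray(K,E,T(182,331),.098)[:2]; print("nose",n,ang(n-d),np.linalg.norm(n-d))
go((.6127,-.0113,.2,99),(.6127,-.0113,.133,99))
E
```

```text
line [ 0.64129856 -0.09991935] [ 0.66741218 -0.10515811] -11.343773903640942 -9.444005575907132 0.03265477104317685
tip [ 0.68871352 -0.10963344] -10.412300676697406 0.05440949800854949
tip [ 0.68581267 -0.10761005] -8.772134205963818 0.05121170542572488
nose [ 0.64384524 -0.15429169] -80.98501626818364 0.0551732215869688
at [ 0.618  -0.0062  0.3304] yaw 96.4 q6 -0.12 w 0.0855 t 2.15
[ 0.019 -0.015  0.435] [ 0.001 -0.002 -0.058]
[ 0.018 -0.015  0.658] [ 0.001 -0.002 -0.058]
```

Emit:
apply_moves:
  motion:
    - {"tx":0.018,"ty":-0.015,"tz":0.1,"rx":0,"ry":0,"rz":-0.058}
    - {"tx":0.018,"ty":-0.015,"tz":0.2,"rx":0,"ry":0,"rz":-0.058}
    - {"tx":0.018,"ty":-0.015,"tz":0.3,"rx":0,"ry":0,"rz":-0.058}
    - {"tx":0.018,"ty":-0.015,"tz":0.4,"rx":0,"ry":0,"rz":-0.058}
    - {"tx":0.018,"ty":-0.015,"tz":0.48,"rx":0,"ry":0,"rz":-0.058}
    - {"tx":0.018,"ty":-0.015,"tz":0.55,"rx":0,"ry":0,"rz":-0.058}
    - {"tx":0.018,"ty":-0.015,"tz":0.61,"rx":0,"ry":0,"rz":-0.058}
    - {"tx":0.018,"ty":-0.015,"tz":0.655,"rx":0,"ry":0,"rz":-0.058}
    - {"tx":0.018,"ty":-0.015,"tz":0.655,"rx":0,"ry":0,"rz":-0.058}
    - {"tx":0.018,"ty":-0.015,"tz":0.655,"rx":0,"ry":0,"rz":-0.058}
  grip: 0.8
  newtons: 40

```text
t: 3.15
ee_pos: [0.6132, -0.011, 0.1351]
tcp_rot: [-0.0, -0.079, 0.997, 0.0]
ft_force: [0.1, -0.8, 0.7]
gripper_width: 0.0682
finger_force: 0.0
```

Emit:
apply_moves:
  motion:
    - {"tx":0,"ty":0,"tz":0,"rx":0,"ry":0,"rz":0}
    - {"tx":0,"ty":0,"tz":0,"rx":0,"ry":0,"rz":0}
    - {"tx":0,"ty":0,"tz":0,"rx":0,"ry":0,"rz":0}
    - {"tx":0,"ty":0,"tz":0,"rx":0,"ry":0,"rz":0}
    - {"tx":0,"ty":0,"tz":0,"rx":0,"ry":0,"rz":0}
    - {"tx":0,"ty":0,"tz":0,"rx":0,"ry":0,"rz":0}
    - {"tx":0,"ty":0,"tz":-0.03,"rx":0,"ry":0,"rz":0}
    - {"tx":0,"ty":0,"tz":-0.1,"rx":0,"ry":0,"rz":0}
    - {"tx":0,"ty":0,"tz":-0.2,"rx":0,"ry":0,"rz":0}
    - {"tx":0,"ty":0,"tz":-0.3,"rx":0,"ry":0,"rz":0}
  grip: 0.3
  newtons: 40

```text
t: 4.15
ee_pos: [0.6132, -0.0125, 0.2251]
tcp_rot: [-0.001, -0.078, 0.997, -0.0]
ft_force: [0.5, 0.3, -0.1]
gripper_width: 0.0443
finger_force: 41.0
```

```bash
python3 - <<'E'
from h import *
go((.60,-.20,.26,95),(.495,-.41,.26,90))
E
```

```text
at [ 0.6132 -0.0125  0.2251] yaw 99.0 q6 -0.18 w 0.0443 t 4.15
[ 0.141 -0.61  -0.116] [-0.    -0.002  0.088]
[ 0.596 -1.247 -0.115] [-0.    -0.002  0.199]
```

Emit:
apply_moves:
  motion:
    - {"tx":0.03,"ty":-0.08,"tz":-0.06,"rx":0,"ry":0,"rz":0.02}
    - {"tx":0.08,"ty":-0.2,"tz":-0.11,"rx":0,"ry":0,"rz":0.04}
    - {"tx":0.13,"ty":-0.33,"tz":-0.11,"rx":0,"ry":0,"rz":0.06}
    - {"tx":0.19,"ty":-0.46,"tz":-0.11,"rx":0,"ry":0,"rz":0.08}
    - {"tx":0.25,"ty":-0.59,"tz":-0.11,"rx":0,"ry":0,"rz":0.1}
    - {"tx":0.32,"ty":-0.72,"tz":-0.11,"rx":0,"ry":0,"rz":0.13}
    - {"tx":0.39,"ty":-0.84,"tz":-0.11,"rx":0,"ry":0,"rz":0.16}
    - {"tx":0.45,"ty":-0.93,"tz":-0.11,"rx":0,"ry":0,"rz":0.2}
    - {"tx":0.5,"ty":-1,"tz":-0.11,"rx":0,"ry":0,"rz":0.2}
    - {"tx":0.5,"ty":-1,"tz":-0.11,"rx":0,"ry":0,"rz":0.2}

```text
t: 5.15
ee_pos: [0.5106, -0.3352, 0.2574]
tcp_rot: [-0.001, 0.003, 1.0, -0.001]
ft_force: [-0.8, 0.7, -1.7]
gripper_width: 0.044
finger_force: 41.1
```

```bash
python3 - <<'E'
from h import *
go((.495,-.41,.2,90),(.495,-.41,.052,90))
E
```

```text
at [ 0.5106 -0.3352  0.2574] yaw 89.7 q6 -0.57 w 0.044 t 5.15
[ 0.05  -0.249  0.192] [-0.002 -0.001 -0.007]
[ 0.05  -0.249  0.685] [-0.002 -0.001 -0.007]
```

Emit:
apply_moves:
  motion:
    - {"tx":0.02,"ty":-0.08,"tz":0,"rx":0,"ry":0,"rz":0}
    - {"tx":0.04,"ty":-0.17,"tz":0,"rx":0,"ry":0,"rz":0}
    - {"tx":0.05,"ty":-0.25,"tz":0.05,"rx":0,"ry":0,"rz":0}
    - {"tx":0.05,"ty":-0.25,"tz":0.15,"rx":0,"ry":0,"rz":0}
    - {"tx":0.05,"ty":-0.25,"tz":0.27,"rx":0,"ry":0,"rz":0}
    - {"tx":0.05,"ty":-0.25,"tz":0.38,"rx":0,"ry":0,"rz":0}
    - {"tx":0.05,"ty":-0.25,"tz":0.48,"rx":0,"ry":0,"rz":0}
    - {"tx":0.05,"ty":-0.25,"tz":0.56,"rx":0,"ry":0,"rz":0}
    - {"tx":0.05,"ty":-0.25,"tz":0.61,"rx":0,"ry":0,"rz":0}
    - {"tx":0.05,"ty":-0.25,"tz":0.61,"rx":0,"ry":0,"rz":0}

```text
t: 6.15
ee_pos: [0.496, -0.4048, 0.0717]
tcp_rot: [-0.002, -0.0, 1.0, 0.002]
ft_force: [-0.9, 0.2, -1.3]
gripper_width: 0.0438
finger_force: 41.2
```

```bash
python3 - <<'E'
from h import *
go((.495,-.41,.05,90))
s=snap("top"); save("pics/t1.png",s["frame"],(370,160,520,290),4)
E
```

```text
at [ 0.496  -0.4048  0.0717] yaw 90.0 q6 -0.68 w 0.0438 t 6.15
[ 0.003 -0.017  0.072] [ 0.005 -0.006  0.   ]
```

View pics/t1.png

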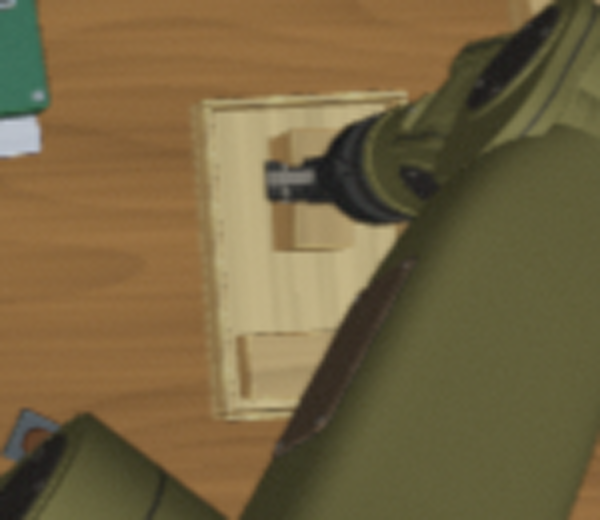

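The block is at (312,190) inside the tray's free half. The offcut at (290,370) is undisturbed, so I lower and release.

Emit:
apply_moves:
  motion:
    - {"tx":0.003,"ty":-0.015,"tz":0.015,"rx":0,"ry":0,"rz":0}
    - {"tx":0.003,"ty":-0.015,"tz":0.03,"rx":0,"ry":0,"rz":0}
    - {"tx":0.003,"ty":-0.015,"tz":0.04,"rx":0,"ry":0,"rz":0}
    - {"tx":0.003,"ty":-0.015,"tz":0.05,"rx":0,"ry":0,"rz":0}
    - {"tx":0.003,"ty":-0.015,"tz":0.058,"rx":0,"ry":0,"rz":0}
    - {"tx":0.003,"ty":-0.015,"tz":0.065,"rx":0,"ry":0,"rz":0}
    - {"tx":0.003,"ty":-0.015,"tz":0.07,"rx":0,"ry":0,"rz":0}
    - {"tx":0.003,"ty":-0.015,"tz":0.07,"rx":0,"ry":0,"rz":0}
    - {"tx":0.003,"ty":-0.015,"tz":0.07,"rx":0,"ry":0,"rz":0}
    - {"tx":0.003,"ty":-0.015,"tz":0.07,"rx":0,"ry":0,"rz":0}

```text
t: 7.2
ee_pos: [0.4966, -0.4115, 0.0535]
tcp_rot: [0.0, 0.0, 1.0, -0.0]
ft_force: [0.5, -0.3, -1.4]
gripper_width: 0.0443
finger_force: 41.3
```

Emit:
apply_moves:
  motion:
    - {"tx":0,"ty":0,"tz":0,"rx":0,"ry":0,"rz":0}
    - {"tx":0,"ty":0,"tz":0,"rx":0,"ry":0,"rz":0}
    - {"tx":0,"ty":0,"tz":0,"rx":0,"ry":0,"rz":0}
    - {"tx":0,"ty":0,"tz":0,"rx":0,"ry":0,"rz":0}
    - {"tx":0,"ty":0,"tz":-0.05,"rx":0,"ry":0,"rz":0}
    - {"tx":0,"ty":0,"tz":-0.15,"rx":0,"ry":0,"rz":0}
    - {"tx":0,"ty":0,"tz":-0.3,"rx":0,"ry":0,"rz":0}
    - {"tx":0,"ty":0,"tz":-0.45,"rx":0,"ry":0,"rz":0}
    - {"tx":0,"ty":0,"tz":-0.6,"rx":0,"ry":0,"rz":0}
    - {"tx":0,"ty":0,"tz":-0.7,"rx":0,"ry":0,"rz":0}
  grip: 0.75

```text
t: 8.2
ee_pos: [0.4972, -0.412, 0.2675]
tcp_rot: [0.002, 0.0, 1.0, -0.002]
ft_force: [0.7, -0.8, 1.3]
gripper_width: 0.0643
finger_force: 0.0
```

```bash
python3 - <<'E'
from h import *
go((.635,-.0998,.25,79.6),(.635,-.0998,.133,79.6))
E
```

```text
at [ 0.4972 -0.412   0.2675] yaw 90.0 q6 -0.69 w 0.0643 t 8.2
[-0.459  1.041  0.057] [-0.003  0.005  0.231]
[-0.457  1.042  0.447] [-0.003  0.005  0.231]
```

Emit:
apply_moves:
  motion:
    - {"tx":-0.04,"ty":0.1,"tz":0,"rx":0,"ry":0,"rz":0.05}
    - {"tx":-0.1,"ty":0.22,"tz":0,"rx":0,"ry":0,"rz":0.1}
    - {"tx":-0.16,"ty":0.35,"tz":0,"rx":0,"ry":0,"rz":0.15}
    - {"tx":-0.22,"ty":0.48,"tz":0,"rx":0,"ry":0,"rz":0.2}
    - {"tx":-0.28,"ty":0.61,"tz":0,"rx":0,"ry":0,"rz":0.231}
    - {"tx":-0.34,"ty":0.74,"tz":0,"rx":0,"ry":0,"rz":0.231}
    - {"tx":-0.4,"ty":0.87,"tz":0,"rx":0,"ry":0,"rz":0.231}
    - {"tx":-0.46,"ty":0.97,"tz":0,"rx":0,"ry":0,"rz":0.231}
    - {"tx":-0.46,"ty":1,"tz":0,"rx":0,"ry":0,"rz":0.231}
    - {"tx":-0.46,"ty":1,"tz":0,"rx":0,"ry":0,"rz":0.231}

```text
t: 9.2
ee_pos: [0.6347, -0.1101, 0.2632]
tcp_rot: [-0.0, 0.089, 0.996, -0.0]
ft_force: [-0.4, -0.4, -0.5]
gripper_width: 0.064
finger_force: 0.0
```

```bash
python3 - <<'E'
from h import *
go((.635,-.0998,.25,79.6),(.635,-.0998,.134,79.6))
E
```

```text
at [ 0.6347 -0.1101  0.2632] yaw 79.7 q6 0.01 w 0.064 t 9.2
[0.005 0.034 0.044] [-0.    -0.001  0.003]
[0.005 0.034 0.431] [-0.    -0.001  0.003]
```

Emit:
apply_moves:
  motion:
    - {"tx":0.005,"ty":0.03,"tz":0.08,"rx":0,"ry":0,"rz":0}
    - {"tx":0.005,"ty":0.03,"tz":0.16,"rx":0,"ry":0,"rz":0}
    - {"tx":0.005,"ty":0.03,"tz":0.23,"rx":0,"ry":0,"rz":0}
    - {"tx":0.005,"ty":0.03,"tz":0.3,"rx":0,"ry":0,"rz":0}
    - {"tx":0.005,"ty":0.03,"tz":0.35,"rx":0,"ry":0,"rz":0}
    - {"tx":0.005,"ty":0.03,"tz":0.39,"rx":0,"ry":0,"rz":0}
    - {"tx":0.005,"ty":0.03,"tz":0.415,"rx":0,"ry":0,"rz":0}
    - {"tx":0.005,"ty":0.03,"tz":0.415,"rx":0,"ry":0,"rz":0}
    - {"tx":0.005,"ty":0.03,"tz":0.415,"rx":0,"ry":0,"rz":0}
    - {"tx":0.005,"ty":0.03,"tz":0.415,"rx":0,"ry":0,"rz":0}

```text
t: 10.2
ee_pos: [0.6355, -0.1026, 0.1399]
tcp_rot: [0.001, 0.091, 0.996, -0.0]
ft_force: [-0.8, -0.2, -0.0]
gripper_width: 0.0639
finger_force: 0.0
```

Emit:
apply_moves:
  motion:
    - {"tx":0,"ty":0,"tz":0,"rx":0,"ry":0,"rz":0}
    - {"tx":0,"ty":0,"tz":0,"rx":0,"ry":0,"rz":0}
    - {"tx":0,"ty":0,"tz":0,"rx":0,"ry":0,"rz":0}
    - {"tx":0,"ty":0,"tz":0,"rx":0,"ry":0,"rz":0}
    - {"tx":0,"ty":0,"tz":0,"rx":0,"ry":0,"rz":0}
    - {"tx":0,"ty":0,"tz":0,"rx":0,"ry":0,"rz":0}
    - {"tx":0,"ty":0,"tz":0,"rx":0,"ry":0,"rz":0}
    - {"tx":0,"ty":0,"tz":0,"rx":0,"ry":0,"rz":0}
    - {"tx":0,"ty":0,"tz":0,"rx":0,"ry":0,"rz":0}
    - {"tx":0,"ty":0,"tz":0,"rx":0,"ry":0,"rz":0}
  grip: 0
  newtons: 60

```text
t: 11.2
ee_pos: [0.6354, -0.1025, 0.1397]
tcp_rot: [0.001, 0.091, 0.996, -0.0]
ft_force: [0.1, 1.6, 5.2]
gripper_width: 0.0002
finger_force: 2.7
```

```bash
python3 - <<'E'
from h import *
go((.635,-.0998,.139,79.6))
print(status.get_obs()["ft_torque"])
E
```

```text
at [ 0.6354 -0.1025  0.1397] yaw 79.6 q6 0.02 w 0.0002 t 11.2
[0.003 0.009 0.002] [ 0.     0.002 -0.   ]
[ 0.19019667 -0.05693362 -0.01627144]
```

The fingers closed fully on the bar's place, so I need to look.

```bash
python3 - <<'E'
from h import *
s=snap("scene"); o=status.get_obs(); w=snap("wrist")
a=cv2.resize(s["frame"][170:300,200:400],(600,390),interpolation=cv2.INTER_CUBIC)
b=cv2.resize(w["frame"],(600,375)); b=b[:, :]
im=np.vstack([a[:300],b[75:375]]); save("pics/k1.png",im)
E
```

```text
(no output)
```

View pics/k1.png

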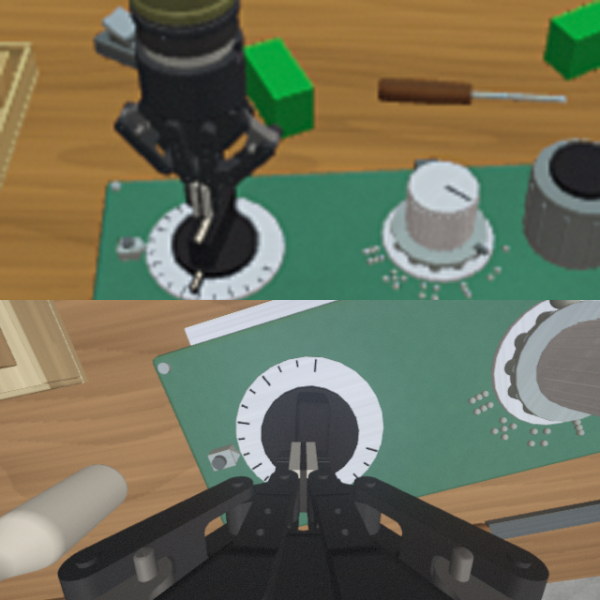

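The wrist picture shows the shut fingertips at (303,450) sitting on top of the bar. The bar is lower than I assumed, so I open to half and go about 11 mm deeper.

Emit:
apply_moves:
  motion:
    - {"tx":0,"ty":0.009,"tz":-0.04,"rx":0,"ry":0,"rz":0}
    - {"tx":0,"ty":0.009,"tz":-0.06,"rx":0,"ry":0,"rz":0}
    - {"tx":0,"ty":0.009,"tz":-0.06,"rx":0,"ry":0,"rz":0}
    - {"tx":0,"ty":0.009,"tz":-0.06,"rx":0,"ry":0,"rz":0}
    - {"tx":0,"ty":0.009,"tz":-0.06,"rx":0,"ry":0,"rz":0}
    - {"tx":0,"ty":0.009,"tz":-0.03,"rx":0,"ry":0,"rz":0}
    - {"tx":0,"ty":0.009,"tz":0,"rx":0,"ry":0,"rz":0}
    - {"tx":0,"ty":0.009,"tz":0.02,"rx":0,"ry":0,"rz":0}
    - {"tx":0,"ty":0.009,"tz":0.037,"rx":0,"ry":0,"rz":0}
    - {"tx":0,"ty":0.009,"tz":0.037,"rx":0,"ry":0,"rz":0}
  grip: 0.5

```text
t: 12.3
ee_pos: [0.6344, -0.0996, 0.1264]
tcp_rot: [-0.001, 0.091, 0.996, 0.0]
ft_force: [-0.5, 0.3, -0.4]
gripper_width: 0.0424
finger_force: 0.0
```

Emit:
apply_moves:
  motion:
    - {"tx":0,"ty":0,"tz":0,"rx":0,"ry":0,"rz":0}
    - {"tx":0,"ty":0,"tz":0,"rx":0,"ry":0,"rz":0}
    - {"tx":0,"ty":0,"tz":0,"rx":0,"ry":0,"rz":0}
    - {"tx":0,"ty":0,"tz":0,"rx":0,"ry":0,"rz":0}
    - {"tx":0,"ty":0,"tz":0,"rx":0,"ry":0,"rz":0}
    - {"tx":0,"ty":0,"tz":0,"rx":0,"ry":0,"rz":0}
    - {"tx":0,"ty":0,"tz":0,"rx":0,"ry":0,"rz":0}
    - {"tx":0,"ty":0,"tz":0,"rx":0,"ry":0,"rz":0}
    - {"tx":0,"ty":0,"tz":0,"rx":0,"ry":0,"rz":0}
    - {"tx":0,"ty":0,"tz":0,"rx":0,"ry":0,"rz":0}
  grip: 0.1

```text
t: 13.3
ee_pos: [0.6358, -0.0979, 0.1284]
tcp_rot: [0.0, 0.09, 0.996, 0.002]
ft_force: [0.1, 5.1, 0.8]
gripper_width: 0.0182
finger_force: 61.1
```

Emit:
apply_moves:
  motion:
    - {"tx":0,"ty":0,"tz":0,"rx":0,"ry":0,"rz":0.08}
    - {"tx":0,"ty":0,"tz":0,"rx":0,"ry":0,"rz":0.18}
    - {"tx":0,"ty":0,"tz":0,"rx":0,"ry":0,"rz":0.28}
    - {"tx":0,"ty":0,"tz":0,"rx":0,"ry":0,"rz":0.38}
    - {"tx":0,"ty":0,"tz":0,"rx":0,"ry":0,"rz":0.48}
    - {"tx":0,"ty":0,"tz":0,"rx":0,"ry":0,"rz":0.58}
    - {"tx":0,"ty":0,"tz":0,"rx":0,"ry":0,"rz":0.68}
    - {"tx":0,"ty":0,"tz":0,"rx":0,"ry":0,"rz":0.78}
    - {"tx":0,"ty":0,"tz":0,"rx":0,"ry":0,"rz":0.8}
    - {"tx":0,"ty":0,"tz":0,"rx":0,"ry":0,"rz":0.8}

```text
t: 14.3
ee_pos: [0.6359, -0.0976, 0.1284]
tcp_rot: [-0.0, 0.394, 0.919, 0.002]
ft_force: [0.2, 5.5, 0.6]
gripper_width: 0.0184
finger_force: 61.1
```

Emit:
apply_moves:
  motion:
    - {"tx":0,"ty":0,"tz":0,"rx":0,"ry":0,"rz":0.1}
    - {"tx":0,"ty":0,"tz":0,"rx":0,"ry":0,"rz":0.2}
    - {"tx":0,"ty":0,"tz":0,"rx":0,"ry":0,"rz":0.3}
    - {"tx":0,"ty":0,"tz":0,"rx":0,"ry":0,"rz":0.4}
    - {"tx":0,"ty":0,"tz":0,"rx":0,"ry":0,"rz":0.5}
    - {"tx":0,"ty":0,"tz":0,"rx":0,"ry":0,"rz":0.6}
    - {"tx":0,"ty":0,"tz":0,"rx":0,"ry":0,"rz":0.7}
    - {"tx":0,"ty":0,"tz":0,"rx":0,"ry":0,"rz":0.78}
    - {"tx":0,"ty":0,"tz":0,"rx":0,"ry":0,"rz":0.78}
    - {"tx":0,"ty":0,"tz":0,"rx":0,"ry":0,"rz":0.78}

```text
t: 15.3
ee_pos: [0.6362, -0.0974, 0.1284]
tcp_rot: [-0.001, 0.652, 0.758, 0.002]
ft_force: [1.4, 5.7, -0.9]
gripper_width: 0.0181
finger_force: 61.1
```

Emit:
apply_moves:
  motion:
    - {"tx":0,"ty":0,"tz":0,"rx":0,"ry":0,"rz":0}
    - {"tx":0,"ty":0,"tz":0,"rx":0,"ry":0,"rz":0}
    - {"tx":0,"ty":0,"tz":0,"rx":0,"ry":0,"rz":0}
    - {"tx":0,"ty":0,"tz":-0.05,"rx":0,"ry":0,"rz":0}
    - {"tx":0,"ty":0,"tz":-0.15,"rx":0,"ry":0,"rz":0}
    - {"tx":0,"ty":0,"tz":-0.3,"rx":0,"ry":0,"rz":0}
    - {"tx":0,"ty":0,"tz":-0.45,"rx":0,"ry":0,"rz":0}
    - {"tx":0,"ty":0,"tz":-0.57,"rx":0,"ry":0,"rz":0}
    - {"tx":0,"ty":0,"tz":-0.63,"rx":0,"ry":0,"rz":0}
    - {"tx":0,"ty":0,"tz":-0.63,"rx":0,"ry":0,"rz":0}
  grip: 0.5

```text
t: 16.3
ee_pos: [0.6368, -0.1004, 0.3207]
tcp_rot: [0.003, 0.653, 0.757, 0.002]
ft_force: [-0.3, -0.4, -0.7]
gripper_width: 0.0427
finger_force: 0.0
```

```bash
python3 - <<'E'
from h import *
go((.618,.0,.33,96.4),(.615,.0845,.25,60))
E
```

```text
at [ 0.6368 -0.1004  0.3207] yaw 8.5 q6 1.27 w 0.0427 t 16.3
[ 0.34  -0.013 -0.032] [ 0.004  0.009 -1.954]
[0.621 0.017 0.234] [ 0.007  0.007 -1.145]
```

```bash
python3 - <<'E'
from h import *
o=status.get_obs(); s=snap("wrist"); K,E=P(s,o); np.savez("w2.npz",f=s["frame"],K=K,E=E)
c=proj(K,E,(.6352,-.0998,.1)); n=proj(K,E,(.6438,-.1543,.098)); print(c,n)
x0,y0=int(c[0])-75,int(c[1])-60; x0=max(x0,0);y0=max(y0,0); print(x0,y0)
save("pics/w2c.png",s["frame"],(x0,y0,x0+150,y0+120),5)
E
```

```text
[320.25913572 173.06261591] [320.68761942 212.22774587]
245 113
```

View pics/w2c.png

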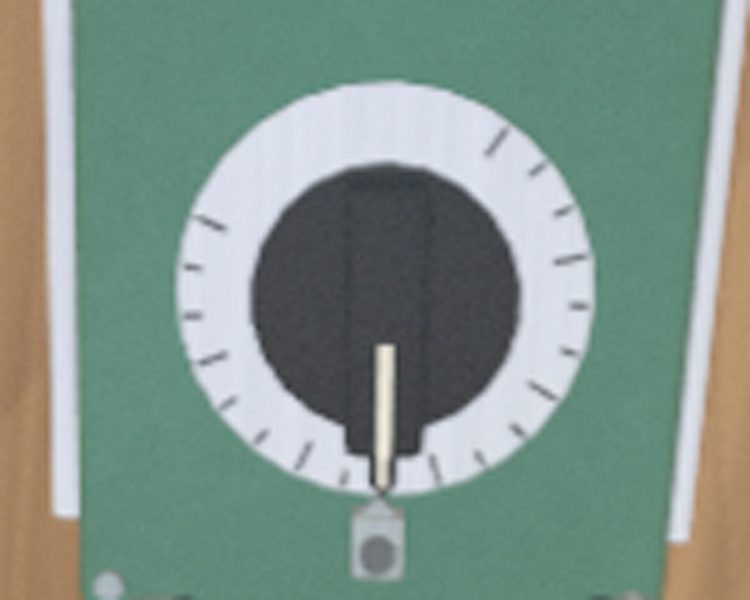

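The pointer tip at (382,492) meets the index nose at (378,500), about 1 mm off, so the knob is done. The collar is next, at about (0.6164, 0.0832).

```bash
python3 - <<'E'
from h import *
go((.6164,.0832,.25,53.5),(.6164,.0832,.128,53.5))
E
```

```text
at [ 0.6361 -0.1002  0.3181] yaw 8.5 q6 1.27 w 0.0427 t 16.35
[0.615 0.024 0.226] [ 0.003  0.003 -1.001]
[0.615 0.023 0.633] [ 0.003  0.003 -1.001]
```

Emit:
apply_moves:
  motion:
    - {"tx":0.06,"ty":0,"tz":0,"rx":0,"ry":0,"rz":-0.1}
    - {"tx":0.14,"ty":0.01,"tz":0.03,"rx":0,"ry":0,"rz":-0.22}
    - {"tx":0.24,"ty":0.01,"tz":0.06,"rx":0,"ry":0,"rz":-0.35}
    - {"tx":0.34,"ty":0.02,"tz":0.1,"rx":0,"ry":0,"rz":-0.5}
    - {"tx":0.44,"ty":0.02,"tz":0.14,"rx":0,"ry":0,"rz":-0.65}
    - {"tx":0.53,"ty":0.023,"tz":0.18,"rx":0,"ry":0,"rz":-0.8}
    - {"tx":0.6,"ty":0.023,"tz":0.22,"rx":0,"ry":0,"rz":-0.92}
    - {"tx":0.615,"ty":0.023,"tz":0.22,"rx":0,"ry":0,"rz":-1}
    - {"tx":0.615,"ty":0.023,"tz":0.22,"rx":0,"ry":0,"rz":-1}
    - {"tx":0.615,"ty":0.023,"tz":0.22,"rx":0,"ry":0,"rz":-1}
  grip: 1

```text
t: 17.35
ee_pos: [0.6142, 0.0834, 0.2494]
tcp_rot: [-0.001, 0.314, 0.949, -0.001]
ft_force: [0.4, 0.1, -0.6]
gripper_width: 0.086
finger_force: 0.0
```

```bash
python3 - <<'E'
from h import *
go((.6164,.0832,.128,53.5))
E
```

```text
at [0.6142 0.0834 0.2494] yaw 53.4 q6 0.77 w 0.086 t 17.35
[-0.007  0.005  0.405] [-0.002 -0.002 -0.002]
```

Emit:
apply_moves:
  motion:
    - {"tx":-0.006,"ty":0.005,"tz":0.06,"rx":0,"ry":0,"rz":0}
    - {"tx":-0.006,"ty":0.005,"tz":0.14,"rx":0,"ry":0,"rz":0}
    - {"tx":-0.006,"ty":0.005,"tz":0.21,"rx":0,"ry":0,"rz":0}
    - {"tx":-0.006,"ty":0.005,"tz":0.28,"rx":0,"ry":0,"rz":0}
    - {"tx":-0.006,"ty":0.005,"tz":0.33,"rx":0,"ry":0,"rz":0}
    - {"tx":-0.006,"ty":0.005,"tz":0.37,"rx":0,"ry":0,"rz":0}
    - {"tx":-0.006,"ty":0.005,"tz":0.4,"rx":0,"ry":0,"rz":0}
    - {"tx":-0.006,"ty":0.005,"tz":0.4,"rx":0,"ry":0,"rz":0}
    - {"tx":-0.006,"ty":0.005,"tz":0.4,"rx":0,"ry":0,"rz":0}
    - {"tx":-0.006,"ty":0.005,"tz":0.4,"rx":0,"ry":0,"rz":0}

```text
t: 18.35
ee_pos: [0.618, 0.0839, 0.1318]
tcp_rot: [0.001, 0.313, 0.95, 0.0]
ft_force: [0.3, 0.1, 0.0]
gripper_width: 0.0854
finger_force: 0.0
```

Emit:
apply_moves:
  motion:
    - {"tx":0,"ty":0,"tz":0,"rx":0,"ry":0,"rz":0}
    - {"tx":0,"ty":0,"tz":0,"rx":0,"ry":0,"rz":0}
    - {"tx":0,"ty":0,"tz":0,"rx":0,"ry":0,"rz":0}
    - {"tx":0,"ty":0,"tz":0,"rx":0,"ry":0,"rz":0}
    - {"tx":0,"ty":0,"tz":0,"rx":0,"ry":0,"rz":0}
    - {"tx":0,"ty":0,"tz":0,"rx":0,"ry":0,"rz":0}
    - {"tx":0,"ty":0,"tz":0,"rx":0,"ry":0,"rz":0}
    - {"tx":0,"ty":0,"tz":0,"rx":0,"ry":0,"rz":0}
    - {"tx":0,"ty":0,"tz":0,"rx":0,"ry":0,"rz":0}
    - {"tx":0,"ty":0,"tz":0,"rx":0,"ry":0,"rz":0}
  grip: 0.4
  newtons: 90

```text
t: 19.35
ee_pos: [0.6183, 0.0848, 0.1324]
tcp_rot: [0.001, 0.313, 0.95, 0.001]
ft_force: [-0.1, 2.6, 6.3]
gripper_width: 0.0536
finger_force: 94.1
```

Emit:
apply_moves:
  motion:
    - {"tx":0,"ty":0,"tz":0,"rx":0,"ry":0,"rz":0.1}
    - {"tx":0,"ty":0,"tz":0,"rx":0,"ry":0,"rz":0.22}
    - {"tx":0,"ty":0,"tz":0,"rx":0,"ry":0,"rz":0.34}
    - {"tx":0,"ty":0,"tz":0,"rx":0,"ry":0,"rz":0.46}
    - {"tx":0,"ty":0,"tz":0,"rx":0,"ry":0,"rz":0.58}
    - {"tx":0,"ty":0,"tz":0,"rx":0,"ry":0,"rz":0.7}
    - {"tx":0,"ty":0,"tz":0,"rx":0,"ry":0,"rz":0.82}
    - {"tx":0,"ty":0,"tz":0,"rx":0,"ry":0,"rz":0.94}
    - {"tx":0,"ty":0,"tz":0,"rx":0,"ry":0,"rz":1}
    - {"tx":0,"ty":0,"tz":0,"rx":0,"ry":0,"rz":1}

```text
t: 20.35
ee_pos: [0.6179, 0.0846, 0.1323]
tcp_rot: [0.0, 0.653, 0.757, 0.001]
ft_force: [-1.1, 1.9, 6.9]
gripper_width: 0.0539
finger_force: 94.3
```

Emit:
apply_moves:
  motion:
    - {"tx":0,"ty":0,"tz":0,"rx":0,"ry":0,"rz":0.1}
    - {"tx":0,"ty":0,"tz":0,"rx":0,"ry":0,"rz":0.22}
    - {"tx":0,"ty":0,"tz":0,"rx":0,"ry":0,"rz":0.34}
    - {"tx":0,"ty":0,"tz":0,"rx":0,"ry":0,"rz":0.46}
    - {"tx":0,"ty":0,"tz":0,"rx":0,"ry":0,"rz":0.58}
    - {"tx":0,"ty":0,"tz":0,"rx":0,"ry":0,"rz":0.7}
    - {"tx":0,"ty":0,"tz":0,"rx":0,"ry":0,"rz":0.82}
    - {"tx":0,"ty":0,"tz":0,"rx":0,"ry":0,"rz":0.94}
    - {"tx":0,"ty":0,"tz":0,"rx":0,"ry":0,"rz":1}
    - {"tx":0,"ty":0,"tz":0,"rx":0,"ry":0,"rz":1}

```text
t: 21.35
ee_pos: [0.6174, 0.0847, 0.1323]
tcp_rot: [-0.0, 0.893, 0.449, 0.001]
ft_force: [-2.2, 2.5, 7.1]
gripper_width: 0.0539
finger_force: 94.3
```

Emit:
apply_moves:
  motion:
    - {"tx":0,"ty":0,"tz":0,"rx":0,"ry":0,"rz":0}
    - {"tx":0,"ty":0,"tz":0,"rx":0,"ry":0,"rz":0}
    - {"tx":0,"ty":0,"tz":0,"rx":0,"ry":0,"rz":0}
    - {"tx":0,"ty":0,"tz":0,"rx":0,"ry":0,"rz":0}
    - {"tx":0,"ty":0,"tz":-0.05,"rx":0,"ry":0,"rz":0}
    - {"tx":0,"ty":0,"tz":-0.15,"rx":0,"ry":0,"rz":0}
    - {"tx":0,"ty":0,"tz":-0.3,"rx":0,"ry":0,"rz":0}
    - {"tx":0,"ty":0,"tz":-0.45,"rx":0,"ry":0,"rz":0}
    - {"tx":0,"ty":0,"tz":-0.57,"rx":0,"ry":0,"rz":0}
    - {"tx":0,"ty":0,"tz":-0.63,"rx":0,"ry":0,"rz":0}
  grip: 1

```text
t: 22.35
ee_pos: [0.6184, 0.0839, 0.324]
tcp_rot: [0.001, 0.893, 0.45, 0.003]
ft_force: [0.1, 0.1, 0.6]
gripper_width: 0.0856
finger_force: 0.0
```

```bash
python3 - <<'E'
from h import *
s=snap("scene"); t=snap("top"); go()
a=cv2.resize(s["frame"][190:290,220:400],(720,400),interpolation=cv2.INTER_CUBIC)
b=cv2.resize(s["frame"][160:260,130:310],(360,200),interpolation=cv2.INTER_CUBIC)
c=cv2.resize(t["frame"][170:270,400:580],(360,200),interpolation=cv2.INTER_CUBIC)
save("pics/end.png",np.vstack([a,np.hstack([b,c])]))
E
```

```text
at [0.6189 0.084  0.3233] yaw -36.5 q6 2.34 w 0.0854 t 22.45
```

View pics/end.png

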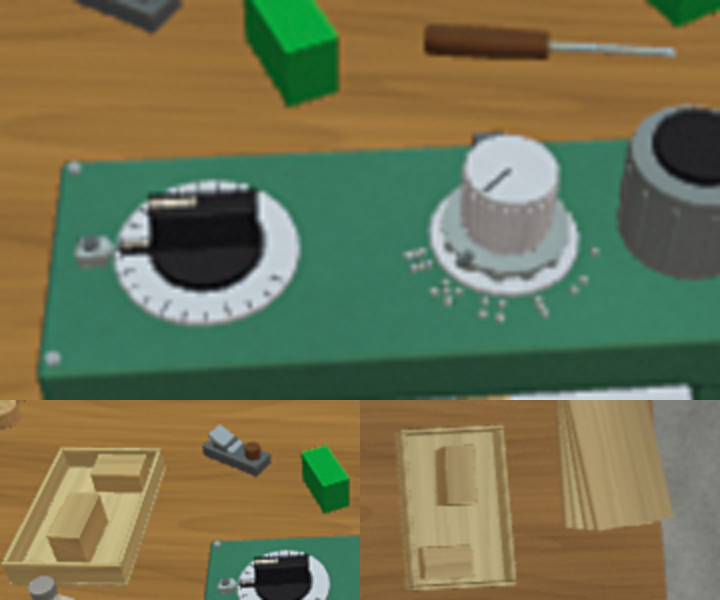

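The block lies in the tray beside the offcut and the knob points at the index. The collar pointer at (463,262) is near the five studs at (447,292). I'll check its angle numerically with the wrist camera.

```bash
python3 - <<'E'
from h import *
o=status.get_obs(); s=snap("wrist"); K,E=P(s,o); np.savez("w3.npz",f=s["frame"],K=K,E=E)
c=proj(K,E,(.6164,.0832,.1)); x0,y0=max(int(c[0])-75,0),max(int(c[1])-60,0); print(c,x0,y0)
for i in range(6):
    a=np.radians(5.9+75-30*i); print(i+1,(proj(K,E,(.6164+.057*np.cos(a),.0832+.057*np.sin(a),.094))-(x0,y0))*5,(proj(K,E,(.6164+.047*np.cos(a),.0832+.047*np.sin(a),.101))-(x0,y0))*5)
save("pics/w3c.png",s["frame"],(x0,y0,x0+150,y0+120),5)
E
```

```text
[320.01183507 176.75158388] 245 116
1 [274.63195998 109.11201737] [291.10040902 145.5128224 ]
2 [384.60765084  84.3247156 ] [382.89471669 124.9626051 ]
3 [491.67909819 119.27192672] [472.31979212 153.91634215]
4 [564.58712607 202.64167282] [533.61663638 223.26448821]
5 [584.29695682 309.00060893] [550.69360578 312.25899643]
6 [548.4179131  408.81292304] [521.00043513 396.30421009]
```

View pics/w3c.png

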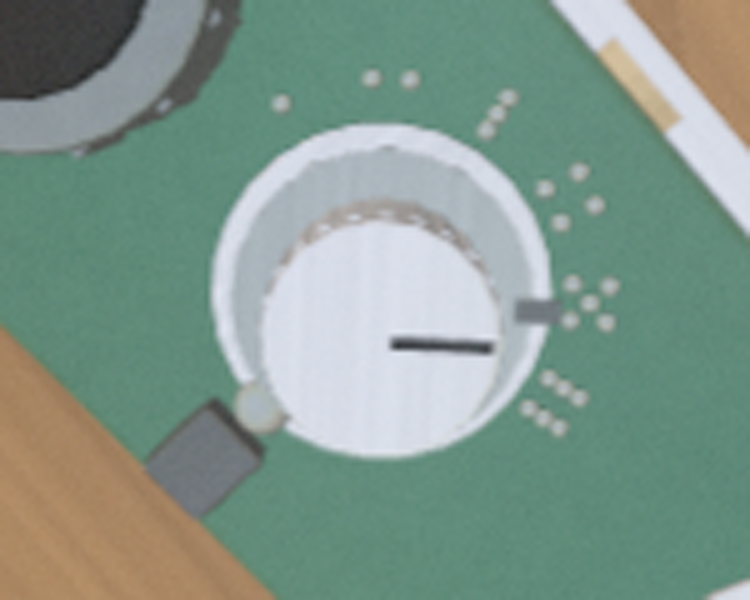

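The pointer end at (558,313) points at the five-stud group (590,303), matching the predicted mark 5 at (551,312). The arm is clear, so I hand in.

```bash
python3 -c "
from h import *
print(workorder.sign_off())"
```

```text
the job is handed in; nothing more can be done
None
```

I handed the job in after about 22 s of robot time: the block lies flat in the tray beside the offcut, the knob pointer is about 1 mm from the index marker, and the collar is at mark 5; the hand-in returned no verdict.

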